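# Lay the jigger down and shut the bar-kit case

## Task

The lid of the walnut bar-kit case will not shut because the brass jigger was left standing in its compartment. With the lid still open, push the jigger over so that it lies down in its own compartment, then push the lid over so that it drops fully shut. Just push: pick nothing up, leave the other tools in the case where they are, and do not disturb the things standing about.

Things in the scene. Friction and masses are not known exactly. Their poses are not given: they have to be found in the camera images.
- case: dark walnut bar-kit case, fixed to the worktop: 114 mm deep (its x), 224 mm wide (its y), rim 66 mm above the worktop, walls 5 mm, inner floor 8 mm above the worktop. Origin: centre of its underside. x points to the hinged back (the front is -x), y to its left seen from the front, z up. Dividers (tops 52 mm above the worktop) part it into three compartments.
- jigger_bay (a point): middle of the floor of the jigger's compartment, the long one at the front: 183 mm along the case's y, 62 mm along its x; axes as the case's. Beside it at +y is the small cork compartment, behind it (+x) the long muddler compartment.
- lid (a joint): lid angle in rad: 0 shut flat on the rim, 1.57 straight up, stop at 1.70 (leaning a little back). Walnut panel, 124 mm deep, 228 wide, 10 thick, 0.2 kg. The soft-close hinge has a little friction: the lid stays put near upright; pushed forward below about 1.2 rad it sinks shut by its own weight in about 2 s, if nothing stands up in the case.
- lid_hinge (a point): middle of the lid's hinge line, which runs along the case's y; 60.5 mm behind the case's middle, 67.5 mm above the worktop; axes as the case's
- lid_edge (a point): middle of the lid's free edge (brass thumb lip, 60 mm long), half-way through the thickness, 127.5 mm from the hinge line; its axes turn with the lid
- jigger_center (a point): brass hourglass jigger, 44 mm wide, 91 mm tall, about 0.12 kg, loose; the point is half-way up on its axis, z runs from foot to top. It starts standing in the right (-y) half of its compartment, its top 33 mm above the rim; the room to fall into is on its +y side. Pushed near the top along the case's +y it tips over its foot and lies along the compartment.
- muddler_center (a point): walnut muddler, 200 mm long (its y) and 31 mm thick, lying loose in the rear compartment; the point is its middle. Stays where it is.
- cork_center (a point): wine cork, 45 mm long (its y), 23 mm thick, lying loose in the small front compartment; the point is its middle. Stays where it is.
- pepper_mill: wooden pepper mill, 58 mm wide, 140 mm tall, standing loose on the worktop; origin at the centre of its underside; not to be disturbed
- salt_cellar: round wooden salt box with lid, 84 x 94 x 58 mm, loose on the worktop; origin at the centre of its underside; not to be disturbed
- lemon: yellow lemon, 55 x 75 x 54 mm, lying loose on the worktop; origin at the centre of its underside; not to be disturbed
Mind the look-alikes: they are no part of the job. What is shaped like the part that bears jigger_center but red is not meant.

How it is judged (in metres and radians):
On the way, in this order (a step that is already met when the one before it is completed fails the run):
1. the jigger lies down in its compartment while the lid is still open (angle between jigger_center's own z axis and vertical between 1.2 and 1.95 rad and height (world z) of jigger_center below 0.04 m and value of joint lid above 1.2 rad), for 0.2 s.
2. the lid is shut (value of joint lid below 0.04 rad), for 0.2 s.
At the end, for the whole second after the job is handed in: the lid is shut (below 0.03 rad) and the jigger lies inside its own compartment, its axis within about 0.37 rad of level (value of joint lid below 0.03 rad and angle between jigger_center's own z axis and vertical between 1.2 and 1.95 rad and height (world z) of jigger_center below 0.04 m and x of jigger_center in the frame of case between -0.052 and 0.01 m and y of jigger_center in the frame of case between -0.107 and 0.076 m); the robot touches nothing.
It fails at once if the jigger is lifted (its middle more than 75 mm above the worktop) (height (world z) of jigger_center above 0.075 m).
It fails at once if the muddler or the cork in the case is lifted or moved by more than 25 mm (distance of any of muddler_center, cork_center from where it was at the start of the episode above 0.025 m).
It fails at once if a thing standing about is moved by more than 20 mm (distance of any of pepper_mill, salt_cellar, lemon from where it was at the start of the episode above 0.02 m).
It also fails if it takes over 40 s, if anything falls off the work surface, if the arm or the gripper's body presses on something with over 40 N, if the wrist force passes 120 N, or if a joint passes its speed limit or range.

## Robot

A 6-joint arm with a two-finger parallel gripper is mounted at the origin on a cart in front of the work surface, level with it; the furniture and walls round the work are solid. World frame = base frame: x ahead of the robot, y to its left, z up, the work surface at z = 0. Lengths are in mm, angles in degrees, forces in N, time in s.
With the tool pointing down it reaches from about 300 to 850 mm from the base axis. Payload 4.2 kg.
Tool frame: the origin (TCP) lies midway between the tips of the shut fingers; the grasp point (between the pads) lies 19 mm behind it; x points along the fingers, z is the direction in which the jaws open and shut, and the axes are right-handed (so a half turn about x gives the same grasp; the last joint's range is limited). The gripper opens to 91 mm and grips with 3 to 60 N. Pads are 32 mm wide; open, the fingers measure 118 mm over their backs; the gripper's body (76 mm by 178 mm) begins 60 mm behind the grasp point.
Start: joints at [62.682, 18.312, 89.639, -0, 72.044, -1.146], TCP at [253.625, 516.06, 213.976] pointing down, gripper open.
Joint ranges: [-177.97, 177.97], [-48.28, 115.42], [12.27, 149.76], [-77.06, 257.06], [2.81, 150.46], [-146.56, 146.56]. Speed limits (degrees/s): [147.25, 147.25, 180, 180, 180, 180].

## Interface

Orientations are given as [roll, pitch, yaw] about the fixed x, y, z axes, in that order (R = Rz(yaw) Ry(pitch) Rx(roll)).
In Python, from workcell import env gives the robot as it stands.
- The arm moves only by the tool send_rows, never from a script. Its argument "commands" is a list that holds one entry, the list of rows, each a list of 6 numbers: the shift along the tool's x, y, z normalised to -1 to 1, where 1 is 0.1 m, then the turn, a rotation vector about the tool's x, y, z normalised to -1 to 1, where 1 is 2 pi rad. In form: [[[x, y, z, wx, wy, wz], ...]]. A call has 1 to 20 rows; each row is the pose to reach, as a shift and turn from the pose commanded when the call began, along the tool's axes at that moment, turning the shorter way round; what a row does not reach only later rows make up. A row lasts 1/8 s, in which the tool goes at most 62.5 mm and 10.7 degrees, less where a joint would pass 70% of its speed; a pose out of reach is approached as far as the arm can. A call with a number of a shift or a turn outside -1 to 1 is refused whole. A call with a gripper value outside its range is refused whole. "jaw" is the closure, from -1 (fully open) to 1 (shut), so that 0 is half open, set as the call begins (left out, the last holds). The fingers move at their own pace and stop on an object; "force" is the grip in N (left out, the last holds). Time passes only in rows, so rows that repeat a pose let the fingers close. It gives the time, the measured TCP pose, the force and the opening at its end, in the units of the state.
- env.state(): the state, without advancing time (a new reading comes with each control period).
- env.grab_frame(name): name is "scene" or "top" or "wrist"; returns (picture, depth): 384x512x3 uint8, red, green, blue; 384x512 float32, mm along the optical axis (not along the pixel's ray), 0 where there is no reading.
- env.get_calibration(name): a dict with "mtx" (3x3 intrinsics, pixels), "camera_from_world" (4x4, takes a point from world to camera coordinates). Camera axes: x right, y up, looking along -z (the intrinsics and any distortion apply to the point x, -y, -z); pixel columns grow to the right and rows downward; lengths in mm; the calibration is good to about 2 mm. A picture is of the moment at which its call begins: read the wrist's pose just before it. get_calibration takes no time and is no camera call; for the wrist camera it gives the pose at the moment of the call.
- env.job_done(): hands the job in, once; it reports no verdict.
The state is a dict: "time_s": time; "qpos": joint angles; "qvel": joint speeds; "effort": joint torques, N m; "ee_pos": TCP position; "ee_rot": TCP orientation; "force": force on the tool from outside, world axes, zero at the start; "torque": the same for the moment, N m; "gripper_width": finger opening in mm.
Only numpy, scipy, OpenCV 4.12 (cv2) and the standard library are available. Lean on these libraries where they do the work, as an engineer would, in place of code of your own. Each camera call takes 0.05 s, during which the arm holds its last target.

## Working session

There is one attempt and no reset: what is moved stays moved. The work goes in short steps, Python scripts to look and compute and a tool call to move; the robot and the scene stay as the last step left them, time stands still between calls to the robot, and variables do not carry over. Pictures are saved under pics/ and viewed, and the job is handed in when it is done.

Besides the shell and the picture viewer there is one more tool, called by a JSON object that holds its "name" and its "arguments", one argument or row to a line. send_rows: Moves the arm, as the interface text tells. Its arguments: {"type":"object","properties":{"commands":{"type":"array","items":{"type":"array","items":{"type":"array","items":{"type":"number","minimum":-1,"maximum":1}}}},"jaw":{"type":"number"},"force":{"type":"number"}},"required":["commands"]}

```bash
mkdir -p pics; ls
cat > h.py <<'E'
import numpy as np, cv2
from workcell import env
def save(n,img): cv2.imwrite(f'pics/{n}.png',cv2.cvtColor(img,cv2.COLOR_RGB2BGR))
def world(name,depth,cal=None):
    c=cal or env.get_calibration(name); K=np.array(c['mtx']); T=np.array(c['camera_from_world'])
    v,u=np.mgrid[0:depth.shape[0],0:depth.shape[1]]
    d=depth
    x=(u-K[0,2])/K[0,0]*d; y=(v-K[1,2])/K[1,1]*d
    P=np.stack([x,-y,-d,np.ones_like(d)],-1)@np.linalg.inv(T).T
    return P[...,:3]
E
python3 - <<'E'
from h import *
for n in['scene','top','wrist']:
    c=env.get_calibration(n); p,d=env.grab_frame(n); save(n+'0',p); np.savez(f'{n}0.npz',p=p,d=d,W=world(n,d,c))
    print(n,c)
print(env.state())
E
```

```text
pics
scene {'mtx': array([[461.43939194,   0.        , 250.6024094 ],
       [  0.        , 461.43939194, 189.63436397],
       [  0.        ,   0.        ,   1.        ]]), 'camera_from_world': array([[ 8.50327089e-01, -5.26105089e-01, -1.25410382e-02,
        -4.88931924e+02],
       [ 2.79695688e-01,  4.31620330e-01,  8.57597932e-01,
        -1.32623820e+02],
       [-4.45773669e-01, -7.32746427e-01,  5.14167784e-01,
        -1.36878053e+03],
       [ 0.00000000e+00,  0.00000000e+00,  0.00000000e+00,
         1.00000000e+00]])}
top {'mtx': array([[493.62485181,   0.        , 256.70966987],
       [  0.        , 493.62485181, 188.43153263],
       [  0.        ,   0.        ,   1.        ]]), 'camera_from_world': array([[-1.50292013e-02, -9.99886523e-01,  1.03174172e-03,
        -1.88734764e+02],
       [ 9.87862330e-01, -1.46889043e-02,  1.54635870e-01,
        -4.70457186e+02],
       [-1.54603167e-01,  3.34327239e-03,  9.87970993e-01,
        -1.26155783e+03],
       [ 0.00000000e+00,  0.00000000e+00,  0.00000000e+00,
         1.00000000e+00]])}
wrist {'mtx': array([[297.4180663
[... 447 characters left out ...]
0e+00,  0.00000000e+00,
         1.00000000e+00]])}
{'time_s': 0.15, 'qpos': array([ 6.26845028e+01,  1.83432829e+01,  8.96880371e+01, -9.87124804e-04,
        7.20442972e+01, -1.14538257e+00]), 'qvel': array([ 0.0600882 , -0.09382103, -0.11396183, -0.061799  ,  0.18314989,
        0.09766236]), 'effort': array([ 4.90531238e-04, -4.12773013e+01, -2.32156742e+01,  7.26549164e-02,
        4.33501380e-02, -1.23822101e-04]), 'ee_pos': array([253.42949795, 515.73346147, 213.32853366]), 'ee_rot': array([ 179.56580058,   89.92437705, -116.60400912]), 'force': array([ 0.48250168,  0.74859889, -0.19770615]), 'torque': array([-0.00379569,  0.0030451 ,  0.05570175]), 'gripper_width': 91.32381762329018}
```

View pics/scene0.png

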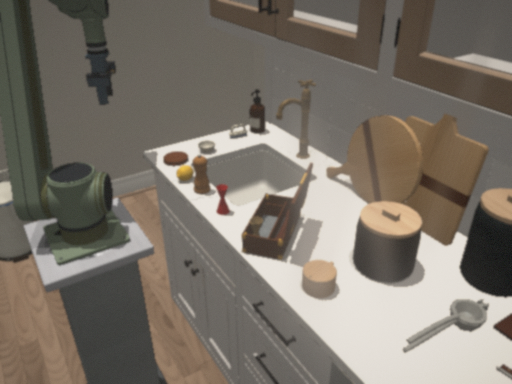

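View pics/top0.png

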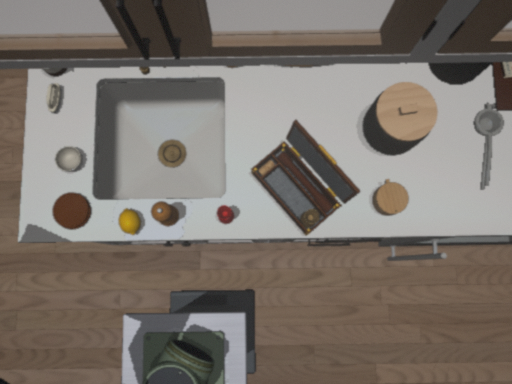

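View pics/wrist0.png

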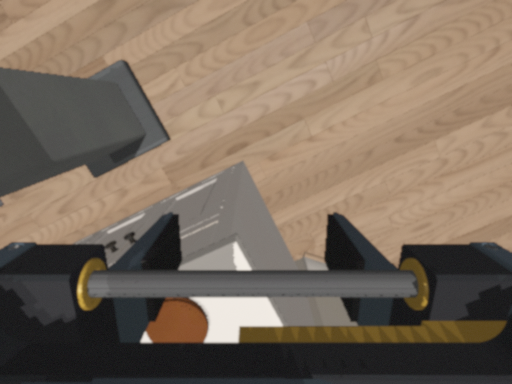

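The top view shows the case at about (300,185), rotated about 40°. The brass jigger stands in its front-right end at about (312,216), and the red look-alike is outside on the worktop at (225,214). The salt cellar is at (391,197), the mill at (163,212) and the lemon at (129,221). The jigger inside the case fits; I'll enlarge it to confirm.

Run:
```python
from h import *
z=np.load('top0.npz');p=z['p'];W=z['W']
c=p[110:245,235:375]; save('topc',cv2.resize(np.clip(c*1.6,0,255).astype('uint8'),None,fx=5.5,fy=4.4*1,interpolation=cv2.INTER_CUBIC)[:600])
z2=np.load('scene0.npz');c=z2['p'][160:270,205:325]; save('scc',cv2.resize(c,None,fx=5,fy=5,interpolation=cv2.INTER_CUBIC))
for u,v in [(312,216),(225,214),(391,197),(163,212),(129,221),(305,232),(254,172),(290,122),(357,188),(330,205),(260,215),(322,155)]: print(u,v,W[v,u].round(1))
```

```text
312 216 [ 390.  -335.7   63.6]
225 214 [ 399.6 -113.    52.8]
391 197 [ 436.9 -542.2   56.5]
163 212 [399.1  33.  125.9]
129 221 [385.6 134.8  48.4]
305 232 [ 349.9 -317.1   58.3]
254 172 [ 506.2 -189.3   65.2]
290 122 [ 6.577e+02 -2.906e+02  2.000e-01]
357 188 [ 441.1 -427.5  190.2]
330 205 [ 421.3 -387.4   33.3]
260 215 [ 4.011e+02 -2.036e+02 -2.000e-01]
322 155 [ 521.8 -350.1  184.1]
```

View pics/topc.png

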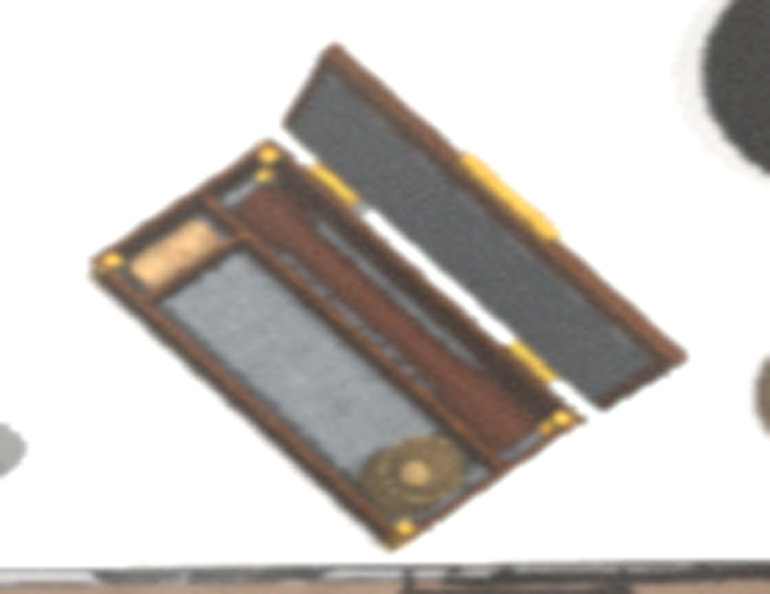

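View pics/scc.png

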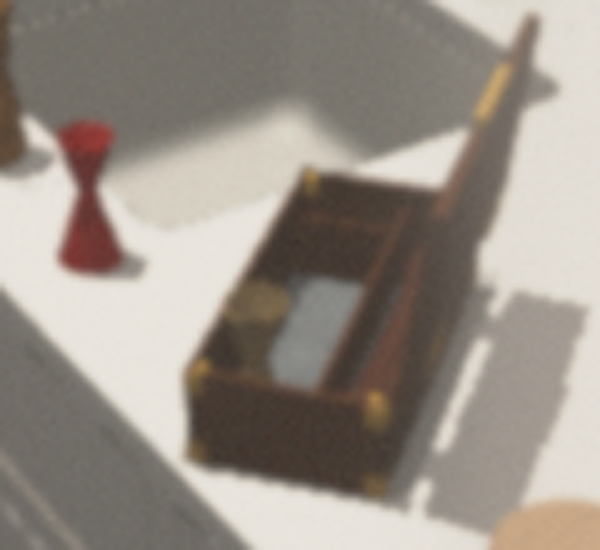

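The crop confirms the only jigger inside the case is brass, with its mouth at crop (415,472), which is top pixel (310.5,217.3). The red one stands outside on the worktop. Next I'll compute the case pose and the jigger position.

```bash
cat >> h.py <<'E'
def ray(name,u,v,z,cal=None):
    c=cal or env.get_calibration(name); K=np.array(c['mtx']); T=np.array(c['camera_from_world']);Ti=np.linalg.inv(T)
    d=Ti[:3,:3]@np.array([(u-K[0,2])/K[0,0],-(v-K[1,2])/K[1,1],-1]); o=Ti[:3,3]
    return o+d*(z-o[2])/d[2]
E
python3 - <<'E'
from h import *
z=np.load('top0.npz');p=z['p'];W=z['W']
C=np.array([ray('top',235+x/5.5,110+y/4.4,66) for x,y in [(270,145),(95,265),(392,548),(583,420)]])
print(C.round(1)); 
for i in range(4): print(np.linalg.norm(C[i]-C[(i+1)%4]))
ctr=C.mean(0); ex=((C[0]+C[3])/2-(C[1]+C[2])/2)[:2]; ey=((C[0]+C[1])/2-(C[2]+C[3])/2)[:2]
ax=np.degrees(np.arctan2(ex[1],ex[0])); ay=np.degrees(np.arctan2(ey[1],ey[0]))-90
print('centre',ctr,'yaw',ax,ay)
print('mouth',ray('top',310.5,217.3,99))
# scene: jigger mouth crop (260,297)/5+ (205,160)
print('mouth scene',ray('scene',205+260/5,160+297/5,99))
Cs=[ray('scene',205+x/5,160+y/5,66) for x,y in [(310,170),(190,370),(378,400)]];print('scene FL,FR,BR',np.round(Cs,1))
yaw=np.radians((ax+2*ay)/3); R=np.array([[np.cos(yaw),-np.sin(yaw)],[np.sin(yaw),np.cos(yaw)]])
L=(W[...,:2]-ctr[:2])@R
m=(abs(L[...,0])<58)&(abs(L[...,1])<112)
j=m&(W[...,2]>78)&(W[...,2]<120)&(L[...,0]<15)
print(j.sum(), L[j].min(0),L[j].max(0),L[j].mean(0),W[j].mean(0), np.percentile(W[j][:,2],[5,50,95]))
# lid
m=(L[...,0]>55)&(L[...,0]<140)&(abs(L[...,1])<115)&(W[...,2]>100)&(W[...,2]<220)
A=np.c_[L[m][:,0],np.ones(m.sum())]; print('lid', np.polyfit(L[m][:,0],W[m][:,2],1), W[m][:,2].max(), L[m].min(0),L[m].max(0))
for n in('salt',(391,197)),('mill',(163,212)),('lemon',(129,221)): pass
E
```

```text
[[ 582.  -268.8   66. ]
 [ 510.8 -184.9   66. ]
 [ 342.9 -319.4   66. ]
 [ 415.7 -410.5   66. ]]
110.05508020148604
215.12376619893462
116.6008462735847
218.3561830322452
centre [ 462.85013732 -295.90177618   66.        ] yaw -50.549352365254066 -50.42643050568102
mouth [ 383.39672618 -327.82429649   99.        ]
mouth scene [ 392.32162663 -330.56113129   99.        ]
scene FL,FR,BR [[ 517.7 -190.6   66. ]
 [ 348.7 -328.2   66. ]
 [ 419.  -405.1   66. ]]
112 [-39.69494583 -97.59479825] [ -4.16447247 -62.30218932] [-19.19541812 -80.12122678] [ 388.83742035 -332.09559866   90.2954177 ] [79.82744275 90.4156071  99.80752455]
lid [   4.95987582 -217.40439368] 207.93468520429724 [  65.20478107 -110.09309084] [ 89.79986476 114.97071682]
```

Run:
```python
from h import *
from scipy.spatial.transform import Rotation as Ro
s=env.state(); R=Ro.from_euler('xyz',s['ee_rot'],degrees=True).as_matrix(); print(R.round(3))
T=env.get_calibration('wrist')['camera_from_world']; cam=np.linalg.inv(T)[:3,3]; print('cam in tool',R.T@(cam-s['ee_pos']))
print('jaw azimuth',np.degrees(np.arctan2(R[1,2],R[0,2])),'y az',np.degrees(np.arctan2(R[1,1],R[0,1])))
z=np.load('top0.npz');W=z['W']
print('pot',W[110,405],W[110,375],W[145,400])
```

```text
[[-0.001 -0.897  0.441]
 [-0.001  0.441  0.897]
 [-1.     0.    -0.001]]
cam in tool [-171.26751599   82.6055757     0.61773104]
jaw azimuth 63.830190678486254 y az 153.83018992211547
pot [ 634.50929095 -557.85502545  166.18521821] [ 646.42946058 -493.71856861  132.25008711] [ 560.55317142 -556.57606038  113.09355947]
```

{"name": "send_rows", "arguments": {
  "commands": [
    [[-0.2, -1, -0.4, 0.0675, 0, 0], [-0.2, -1, -0.4, 0.0675, 0, 0], [-0.2, -1, -0.4, 0.0675, 0, 0], [-0.2, -1, -0.4, 0.0675, 0, 0]]
  ],
  "jaw": 1,
  "force": 20
}}

```text
time_s: 0.65
ee_pos: [326.0, 435.6, 233.8]
ee_rot: [160.6, 90.0, -159.9]
force: [0.3, 0.3, -0.3]
gripper_width: 54.0
```

{"name": "send_rows", "arguments": {
  "commands": [
    [[0, -1, -0.5, 0, 0, 0], [0, -1, -0.5, 0, 0, 0], [0, -1, -0.5, 0, 0, 0]]
  ]
}}

```text
time_s: 1.02
ee_pos: [350.6, 325.0, 233.9]
ee_rot: [-152.6, 89.9, -113.2]
force: [-0.8, 1.6, 0.2]
gripper_width: 24.2
```

{"name": "send_rows", "arguments": {
  "commands": [
    [[0, -1, -0.5, 0, 0, 0], [0, -1, -0.5, 0, 0, 0], [0, -1, -0.5, 0, 0, 0]]
  ]
}}

```text
time_s: 1.4
ee_pos: [376.2, 217.1, 234.0]
ee_rot: [6.1, 90.0, 45.5]
force: [0.4, 0.1, -0.0]
gripper_width: 0.6
```

{"name": "send_rows", "arguments": {
  "commands": [
    [[0, -1, -0.5, 0, 0, 0], [0, -1, -0.5, 0, 0, 0], [0, -1, -0.5, 0, 0, 0]]
  ]
}}

```text
time_s: 1.78
ee_pos: [401.8, 108.7, 233.9]
ee_rot: [17.8, 90.0, 57.2]
force: [0.4, -0.0, 0.2]
gripper_width: 0.6
```

{"name": "send_rows", "arguments": {
  "commands": [
    [[0, -1, -0.5, 0, 0, 0], [0, -1, -0.5, 0, 0, 0], [0, -1, -0.5, 0, 0, 0]]
  ]
}}

```text
time_s: 2.15
ee_pos: [427.3, 0.1, 233.8]
ee_rot: [29.0, 90.0, 68.4]
force: [0.4, -0.6, 0.9]
gripper_width: 0.3
```

{"name": "send_rows", "arguments": {
  "commands": [
    [[0, -0.78, -1, 0, 0, 0], [0, -0.78, -1, 0, 0, 0], [0, -0.78, -1, 0, 0, 0]]
  ]
}}

```text
time_s: 2.52
ee_pos: [398.7, -124.4, 233.9]
ee_rot: [33.5, 90.0, 72.9]
force: [0.5, 0.7, -0.1]
gripper_width: 0.5
```

{"name": "send_rows", "arguments": {
  "commands": [
    [[0, -0.78, -1, 0, 0, 0], [0, -0.78, -1, 0, 0, 0], [0, -0.78, -1, 0, 0, 0]]
  ]
}}

```text
time_s: 2.9
ee_pos: [372.1, -248.1, 233.7]
ee_rot: [6.5, 90.0, 45.9]
force: [0.5, 1.3, 0.1]
gripper_width: 0.2
```

{"name": "send_rows", "arguments": {
  "commands": [
    [[0, -0.78, -1, 0, 0, 0], [0, -0.78, -1, 0, 0, 0], [0, -0.78, -1, 0, 0, 0], [0, -0.78, -1, 0, 0, 0]]
  ]
}}

```text
time_s: 3.4
ee_pos: [345.2, -368.8, 233.5]
ee_rot: [48.2, 89.9, 87.8]
force: [0.7, 1.3, 0.3]
gripper_width: 0.5
```

Run:
```python
from h import *
from scipy.spatial.transform import Rotation as Ro
p,d=env.grab_frame('top'); save('top1',p[100:250,220:420].repeat(3,0).repeat(3,1))
p,d=env.grab_frame('wrist'); save('wr1',p)
s=env.state(); R=Ro.from_euler('xyz',s['ee_rot'],degrees=True).as_matrix(); print(s['ee_pos'],R.round(3),s['qpos'],s['gripper_width'],s['time_s'])
c=np.array([464,-298]);a=np.radians(-50.5);print((s['ee_pos'][:2]-c)@np.array([[np.cos(a),-np.sin(a)],[np.sin(a),np.cos(a)]]))
```

```text
[ 344.88187252 -368.75693974  233.85179452] [[ 0.    -0.639  0.769]
 [ 0.001  0.769  0.639]
 [-1.     0.001  0.001]] [-4.82602707e+01  1.12653856e+01  9.64927687e+01  6.15789679e-02
  7.22918741e+01 -8.79803302e+01] 0.29675344141373483 3.5
[ -21.17065238 -136.92142379]
```

View pics/top1.png

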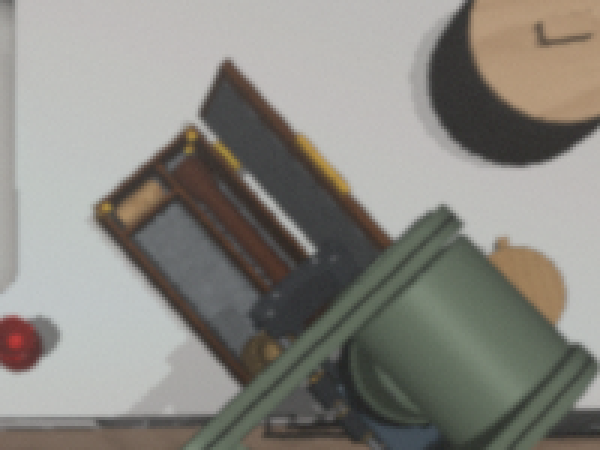

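View pics/wr1.png

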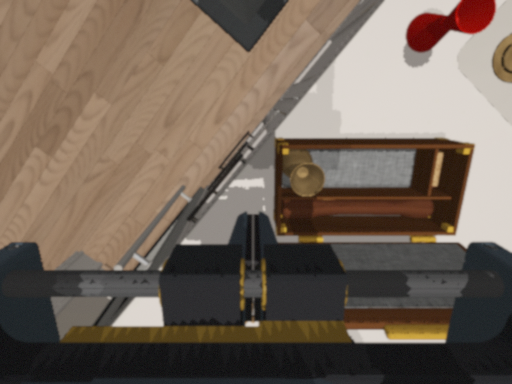

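The wrist view shows the case square to the tool and the jigger's mouth at about (306,180). The fingers are just outside the right end wall. I'll cross-check the positions from this view.

Run:
```python
from h import *
c=np.array([464,-298]);a=np.radians(-50.5);M=np.array([[np.cos(a),-np.sin(a)],[np.sin(a),np.cos(a)]])
cal=env.get_calibration('wrist')
for n,u,v,z in [('mouth',306,180,99),('FR',275,139,66),('FL',473,144,66),('BR',276,236,66),('BL',461,236,66)]:
    P=ray('wrist',u,v,z,cal); print(n,P.round(1),((P[:2]-c)@M).round(1))
```

```text
mouth [ 388.8 -330.9   99. ] [-22.5 -78.9]
FR [ 339.5 -320.7   66. ] [ -61.7 -110.5]
FL [ 517.1 -181.    66. ] [-56.6 115.4]
BR [ 419.4 -411.    66. ] [  58.8 -106.3]
BL [ 598.  -263.2   66. ] [ 58.4 125.5]
```

The wrist rays put the mouth at case (-22,-79), which agrees with the top view. Lowering, then pushing along +y.

{"name": "send_rows", "arguments": {
  "commands": [
    [[0.4, 0, 0, 0, 0, 0], [0.8, 0, 0, 0, 0, 0], [1, 0, 0, 0, 0, 0]]
  ]
}}

```text
time_s: 3.88
ee_pos: [343.7, -368.3, 132.2]
ee_rot: [80.6, 89.8, 120.3]
force: [-0.4, 0.5, 0.2]
gripper_width: 0.7
```

{"name": "send_rows", "arguments": {
  "commands": [
    [[0.3, 0, 0, 0, 0, 0], [0.49, 0, 0, 0, 0, 0], [0.49, 0, 0, 0, 0, 0]]
  ]
}}

```text
time_s: 4.25
ee_pos: [343.7, -368.9, 84.1]
ee_rot: [84.0, 89.8, 123.6]
force: [-0.8, 0.5, -0.1]
gripper_width: 0.7
```

{"name": "send_rows", "arguments": {
  "commands": [
    [[0, 0, 0.06, 0, 0, 0], [0, 0, 0.12, 0, 0, 0], [0, 0, 0.18, 0, 0, 0], [0, 0, 0.24, 0, 0, 0], [0, 0, 0.3, 0, 0, 0], [0, 0, 0.36, 0, 0, 0], [0, 0, 0.42, 0, 0, 0], [0, 0, 0.42, 0, 0, 0]]
  ]
}}

```text
time_s: 5.25
ee_pos: [376.2, -344.2, 84.9]
ee_rot: [66.9, 90.0, 106.5]
force: [-0.4, -0.2, -0.4]
gripper_width: 0.4
```

Run:
```python
from h import *
p,d=env.grab_frame('wrist'); save('wr2',p); s=env.state(); print(s['ee_pos'],s['force'],s['time_s'])
p,d=env.grab_frame('scene'); save('sc2',p[140:290,180:380].repeat(3,0).repeat(3,1))
```

```text
[ 376.05675068 -344.31938859   84.83440613] [-0.42829394 -1.12149985  0.64204284] 5.3
```

View pics/wr2.png

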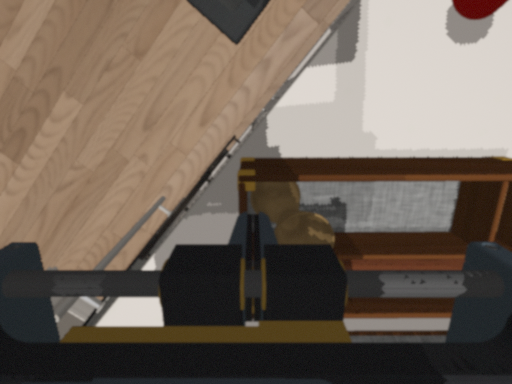

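View pics/sc2.png

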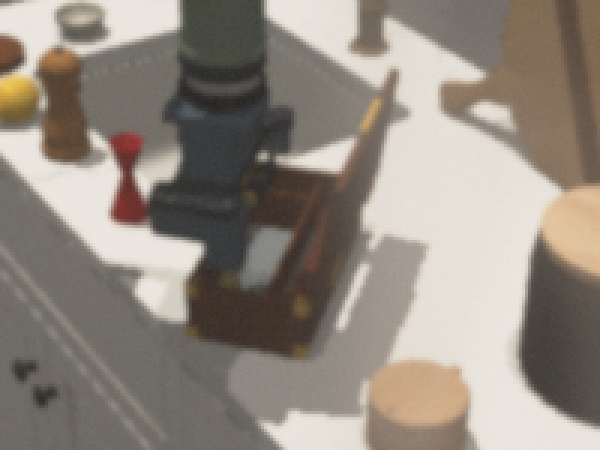

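The wrist view shows the jigger leaning toward +y, with its mouth at about (310,225) and its foot at about (270,195). I'll carry on.

{"name": "send_rows", "arguments": {
  "commands": [
    [[0, 0, 0.06, 0, 0, 0], [0, 0, 0.12, 0, 0, 0], [0, 0, 0.18, 0, 0, 0], [0, 0, 0.24, 0, 0, 0], [0, 0, 0.3, 0, 0, 0], [0, 0, 0.36, 0, 0, 0], [0, 0, 0.36, 0, 0, 0], [0, 0, 0.36, 0, 0, 0]]
  ]
}}

```text
time_s: 6.35
ee_pos: [403.7, -321.5, 84.9]
ee_rot: [105.3, 90.0, 144.9]
force: [0.8, -0.4, -0.2]
gripper_width: 0.4
```

Run:
```python
from h import *
p,d=env.grab_frame('wrist'); save('wr3',p); s=env.state(); print(s['ee_pos'],s['force'],s['time_s'])
```

```text
[ 403.61970261 -321.56653452   84.84059703] [ 0.22076327  0.29868749 -0.12200752] 6.4
```

View pics/wr3.png

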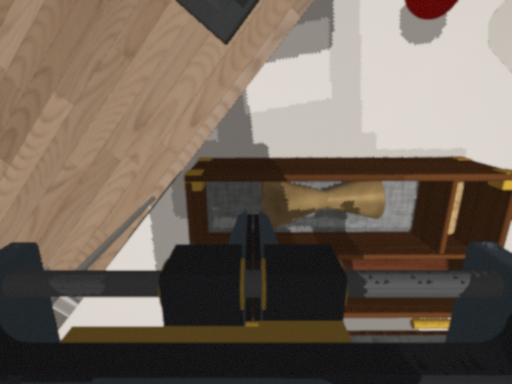

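The jigger now lies along its compartment, from about (265,200) to (385,200). Next I rise and go over behind the lid.

{"name": "send_rows", "arguments": {
  "commands": [
    [[-0.5, 0, 0, 0, 0, 0], [-1, 0, 0, 0, 0, 0], [-1, 0, 0, 0, 0, 0]]
  ]
}}

```text
time_s: 6.78
ee_pos: [405.6, -323.4, 189.0]
ee_rot: [-79.3, 89.5, -39.8]
force: [0.4, -0.0, -0.3]
gripper_width: 0.3
```

{"name": "send_rows", "arguments": {
  "commands": [
    [[-0.4, 0, 0.3, 0, 0, 0], [-0.6, 0, 0.6, 0, 0, 0], [-0.6, 0, 0.6, 0, 0, 0]]
  ]
}}

```text
time_s: 7.15
ee_pos: [451.2, -282.9, 245.3]
ee_rot: [-66.8, 89.9, -27.1]
force: [-0.1, -0.3, -0.3]
gripper_width: 0.3
```

Run:
```python
from h import *
p,d=env.grab_frame('scene'); save('sc4',p[100:290,180:460].repeat(2,0).repeat(2,1))
cal=env.get_calibration('wrist')
p,d=env.grab_frame('wrist'); save('wr4',p); s=env.state(); print(s['ee_pos'],s['force'],s['time_s'])
W=world('wrist',d,cal);c=np.array([464,-298]);a=np.radians(-50.5);M=np.array([[np.cos(a),-np.sin(a)],[np.sin(a),np.cos(a)]])
L=(W[...,:2]-c)@M; m=(L[...,0]>50)&(L[...,0]<110)&(abs(L[...,1])<120)&(W[...,2]>90)&(W[...,2]<205)
print(m.sum(),L[m].min(0),L[m].max(0),W[m][:,2].max())
for z0 in range(90,205,15):
    k=m&(abs(W[...,2]-z0)<8)
    if k.sum(): print(z0,np.median(L[k][:,0]))
```

```text
[ 449.01348975 -283.14519204  243.40596283] [-0.83821477  0.24837741 -0.26209853] 7.25
2266 [  62.37962468 -107.26152592] [ 87.63250572 119.68849232] 204.94794087307528
90 64.23099830563449
105 65.81257535675888
120 67.64506383134106
135 69.0529127917453
180 76.19694287750022
195 79.06653621785242
```

View pics/sc4.png

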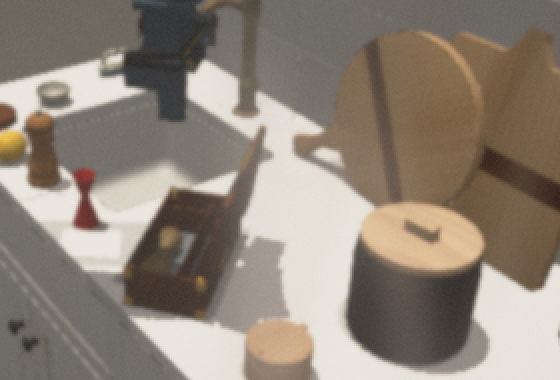

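View pics/wr4.png

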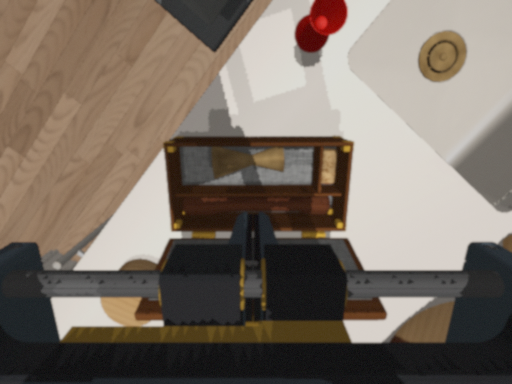

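Scene and wrist views: the jigger lies flat, the cork and muddler look unmoved, and the lid stands at about 1.70 rad with its edge at case x 79–89. Crossing over the lid now.

{"name": "send_rows", "arguments": {
  "commands": [
    [[0, -0.5, 0, 0, 0, 0], [0, -0.95, 0, 0, 0, 0], [0, -0.95, 0, 0, 0, 0]]
  ]
}}

```text
time_s: 7.62
ee_pos: [510.1, -358.9, 241.7]
ee_rot: [112.8, 89.8, 152.2]
force: [1.1, 0.2, -0.7]
gripper_width: 0.5
```

{"name": "send_rows", "arguments": {
  "commands": [
    [[0, -0.4, 0, 0, 0, 0], [0, -0.55, 0, 0, 0, 0], [0, -0.55, 0, 0, 0, 0]]
  ]
}}

```text
time_s: 8.0
ee_pos: [544.2, -399.2, 243.1]
ee_rot: [104.2, 89.8, 143.7]
force: [-0.2, 0.1, 0.2]
gripper_width: 0.3
```

{"name": "send_rows", "arguments": {
  "commands": [
    [[0.3, 0, 0, 0, 0, 0], [0.6, 0, 0, 0, 0, 0], [0.8, 0, 0, 0, 0, 0], [0.8, 0, 0, 0, 0, 0]]
  ]
}}

```text
time_s: 8.5
ee_pos: [543.2, -397.4, 163.0]
ee_rot: [102.5, 89.7, 142.0]
force: [-0.3, 0.1, 0.0]
gripper_width: 0.4
```

Run:
```python
from h import *
p,d=env.grab_frame('scene'); save('sc5',p[100:290,180:460].repeat(2,0).repeat(2,1))
s=env.state(); print(s['ee_pos'],s['force'],s['time_s'])
c=np.array([464,-298]);a=np.radians(-50.5);M=np.array([[np.cos(a),-np.sin(a)],[np.sin(a),np.cos(a)]])
print((s['ee_pos'][:2]-c)@M)
```

```text
[ 544.29393286 -398.19003868  164.65402354] [-0.2196836   0.1634837  -0.09157932] 8.55
[128.38231877  -1.771929  ]
```

View pics/sc5.png

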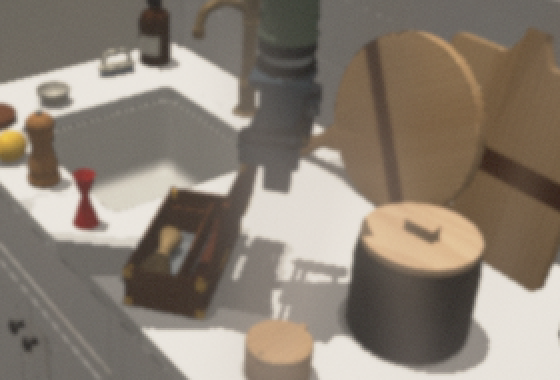

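{"name": "send_rows", "arguments": {
  "commands": [
    [[0, 0.1, 0, 0, 0, 0], [0, 0.18, 0, 0, 0, 0], [0, 0.26, 0, 0, 0, 0], [0, 0.34, 0, 0, 0, 0], [0, 0.42, 0, 0, 0, 0], [0, 0.5, 0, 0, 0, 0], [0, 0.58, 0, 0, 0, 0], [0, 0.66, 0, 0, 0, 0], [0, 0.74, 0, 0, 0, 0], [0, 0.82, 0, 0, 0, 0], [0, 0.9, 0, 0, 0, 0]]
  ]
}}

```text
time_s: 9.93
ee_pos: [487.8, -329.1, 164.9]
ee_rot: [74.5, 90.0, 114.0]
force: [0.2, -0.2, 0.1]
gripper_width: 0.5
```

{"name": "send_rows", "arguments": {
  "commands": [
    [[0, 0.08, 0, 0, 0, 0], [0, 0.16, 0, 0, 0, 0], [0, 0.24, 0, 0, 0, 0], [0, 0.24, 0, 0, 0, 0], [0, 0.24, 0, 0, 0, 0], [0, 0.24, 0, 0, 0, 0]]
  ]
}}

```text
time_s: 10.68
ee_pos: [473.1, -311.3, 164.9]
ee_rot: [-48.9, 90.0, -9.4]
force: [0.3, -0.8, -0.4]
gripper_width: 0.1
```

Run:
```python
from h import *
p,d=env.grab_frame('scene'); save('sc6',p[100:290,180:460].repeat(2,0).repeat(2,1))
s=env.state(); print(s['ee_pos'],s['force'],s['time_s'])
```

```text
[ 473.08876869 -311.32083263  164.85080756] [-1.52639382  0.08521304  0.27886614] 10.725
```

View pics/sc6.png

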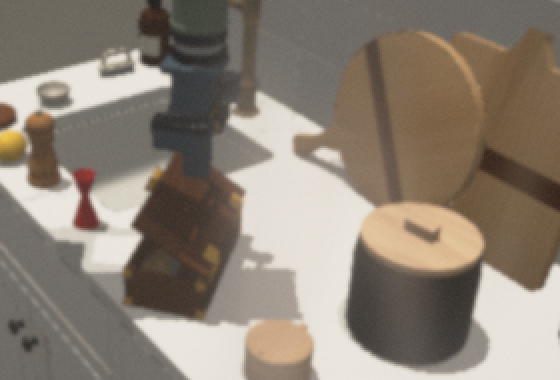

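The lid is past its balance point and sinking. I'll wait, raising the tool, then check.

{"name": "send_rows", "arguments": {
  "commands": [
    [[-0.3, 0, 0, 0, 0, 0], [-0.6, 0, 0, 0, 0, 0], [-0.9, 0, 0, 0, 0, 0], [-0.9, 0, 0, 0, 0, 0], [-0.9, 0, 0, 0, 0, 0], [-0.9, 0, 0, 0, 0, 0], [-0.9, 0, 0, 0, 0, 0], [-0.9, 0, 0, 0, 0, 0], [-0.9, 0, 0, 0, 0, 0], [-0.9, 0, 0, 0, 0, 0], [-0.9, 0, 0, 0, 0, 0], [-0.9, 0, 0, 0, 0, 0], [-0.9, 0, 0, 0, 0, 0], [-0.9, 0, 0, 0, 0, 0], [-0.9, 0, 0, 0, 0, 0], [-0.9, 0, 0, 0, 0, 0], [-0.9, 0, 0, 0, 0, 0], [-0.9, 0, 0, 0, 0, 0], [-0.9, 0, 0, 0, 0, 0], [-0.9, 0, 0, 0, 0, 0]]
  ]
}}

```text
time_s: 13.22
ee_pos: [472.9, -311.1, 254.9]
ee_rot: [50.0, 90.0, 89.5]
force: [0.2, -0.3, -0.2]
gripper_width: 0.4
```

Run:
```python
from h import *
p,d=env.grab_frame('scene'); save('sc7',p[100:290,180:460].repeat(2,0).repeat(2,1))
cal=env.get_calibration('wrist')
p,d=env.grab_frame('wrist'); save('wr7',p); s=env.state(); print(s['ee_pos'],s['force'],s['time_s'])
W=world('wrist',d,cal);c=np.array([464,-298]);a=np.radians(-50.5);M=np.array([[np.cos(a),-np.sin(a)],[np.sin(a),np.cos(a)]])
L=(W[...,:2]-c)@M
for n in ('wrist','scene'):
    if n=='scene': d=env.grab_frame('scene')[1]; W=world('scene',d); L=(W[...,:2]-c)@M
    for x0 in range(-60,61,20):
        k=(abs(L[...,0]-x0)<4)&(abs(L[...,1])<95)&(W[...,2]<120)&(W[...,2]>30)
        if k.sum(): print(n,x0,k.sum(),np.median(W[k][:,2]).round(1))
```

```text
[ 472.92509678 -311.13707523  254.91745835] [-0.7325158  -0.43438734  0.82985031] 13.325
wrist -60 1185 78.5
wrist -40 1223 78.6
wrist -20 1136 78.5
wrist 0 1119 78.6
wrist 20 971 78.5
wrist 40 978 78.7
wrist 60 225 71.9
scene -60 103 77.6
scene -40 105 78.1
scene -20 107 77.8
scene 0 103 78.1
scene 20 107 78.2
scene 40 99 78.4
scene 60 218 59.9
```

View pics/sc7.png

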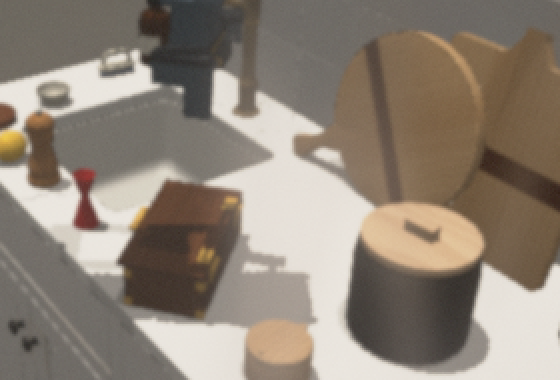

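View pics/wr7.png

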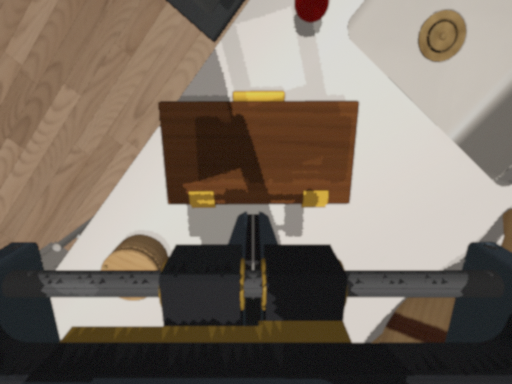

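The lid top is level at 78–79 mm from front to back in both views, so it is shut, and the tool is clear. Handing in.

```bash
python3 -c "
from h import *
print(env.job_done())"
```

```text
the job is handed in; nothing more can be done
None
```

I pushed the brass jigger over, then pushed the lid shut from behind. I handed the job in at about 13.4 s; no verdict is reported.

- **Jigger:** with the fingers shut, I pushed it near its top along the case's +y. The wrist images showed it lying lengthwise in its own compartment while the lid stood at about 1.7 rad. I judged this from the images and did not measure its tilt or height.
- **Lid:** I pushed it forward past its balance point and it sank shut by itself. At the end its top measured level at 78–79 mm across its depth in both the wrist and scene views, against about 78 mm expected when shut.
- **Clearance:** the tool was about 175 mm above the lid at hand-in, and the force readings I took showed no more than sensor noise.
- **Other items:** the muddler and cork looked unmoved before the lid closed. The pepper mill and lemon look unmoved in the scene pictures, and the salt cellar was untouched. I checked these by eye only and did not measure them.
- **Disagreements:** none of the checks failed. The first position estimates from the cameras differed by up to about 9 mm for the jigger and a case corner, and up to about 16 mm for the lid-side case corners. Both were within the margins I allowed.

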